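# Hold a tube rack home in the corner of a rack reader

### The arm

A 6-joint arm with a two-finger parallel gripper is mounted at the origin on the work surface. World frame = base frame: x ahead of the robot, y to its left, z up, the work surface at z = 0. Lengths are in m, angles in rad, forces in N, time in s.
With the tool pointing down it reaches from about 0.375 to 0.9 m from the base axis. Payload 3.1 kg.
Tool frame: the origin (TCP) lies at the centre of the arm's flange, where the gripper is bolted on; the fingertips stand 182 mm ahead of it and the grasp point (between the pads) lies 164 mm ahead of it; z points along the fingers, x is the direction in which the jaws open and shut, and the axes are right-handed (so a half turn about z gives the same grasp; the last joint's range is limited). The gripper opens to 87 mm and grips with 3 to 60 N. Pads are 19 mm wide; open, the fingers measure 117 mm over their backs; the gripper's body (75 mm by 190 mm) begins 51 mm behind the grasp point.
Start: joints at [-1.401, 0.527, 1.433, -0, 1.181, -0.178], TCP at [0.213, -0.588, 0.405] pointing down, gripper open.
Joint ranges: [-3.08, 3.08], [-0.75, 2.2], [0.22, 2.44], [-1.43, 4.57], [0, 2.65], [-2.85, 2.85]. Speed limits (rad/s): [2.79, 2.79, 3.14, 3.14, 3.14, 3.14].

### API

Orientations are given as a unit quaternion [x, y, z, w].
In Python, from rig import status, eyes, robot gives the robot as it stands. The module is installed in compiled form; this text tells all that it offers.
- The arm moves only by the tool step_arm, never from a script. Its argument "steps" is a list of rows, each a list of 7 numbers: the closure, from -1 (fully open) to 1 (shut), so that 0 is half open, then the shift along the tool's x, y, z each as a share of 0.025 m, from -1 to 1, then the turn, a rotation vector about the tool's x, y, z each as a share of 8 degrees, from -1 to 1. In form: [[jaw, dx, dy, dz, rx, ry, rz], ...]. A call has exactly 10 rows; each row shifts and turns the commanded pose from where the row before left it, along the tool's axes as they then stand; what a row does not reach is not made up. A row lasts 1/10 s, in which the tool goes at most 50 mm and 8.59 degrees, less where a joint would pass 70% of its speed; a pose out of reach is approached as far as the arm can. A call with a number of a shift or a turn outside -1 to 1 is refused whole. A call with a gripper value outside its range is refused whole. The fingers move at their own pace and stop on an object; "squeeze" is the grip in N (left out, the last holds). Time passes only in rows, so rows that do not move let the fingers close, or fill a call up. It gives the time, the measured TCP pose, the force and the opening at its end, in the units of the state.
- status.get_obs(): the state, without advancing time (a new reading comes with each control period).
- eyes.camera(name): name is "side" or "top"; returns (picture, depth): 480x640x3 uint8, red, green, blue; 480x640 float32, m along the optical axis (not along the pixel's ray), 0 where there is no reading.
- eyes.camera_info(name): a dict with "K" (3x3 intrinsics, pixels), "k1" (the pictures are not rectified: a ray, as slopes to the right and down, at radius r is drawn at 1 + k1 r^2 times it, then the intrinsics apply), "R" (3x3) and "t" (3): a world point X has camera coordinates R X + t. Camera axes: x right, y down, z forward; pixel columns grow to the right and rows downward; lengths in m; the calibration is good to about 2 mm. A picture is of the moment at which its call begins. camera_info takes no time and is no camera call.
- robot.hand_in(): hands the job in, once; it reports no verdict.
The state is a dict: "time": time; "q": joint angles; "joint_velocities": joint speeds; "joint_torque": joint torques, N m; "position": TCP position; "tool_rot": TCP orientation; "ft_force": force on the tool from outside, world axes, zero at the start; "moment": the same for the moment, N m; "grip_width": finger opening in m.
Only numpy, scipy, OpenCV 4.12 (cv2) and the standard library are available. Lean on these libraries where they do the work, as an engineer would, in place of code of your own. Each camera call takes 0.05 s, during which the arm holds its last target.

### The job

Pick up the tube rack from the bench, keep it upright, and set it on the glass of the rack reader with its long side along the back fence. Slide it into the corner, without ramming it, until it sits flat and square and touches both fences at once, and keep a steady push on it towards both fences: finish while still holding it pressed there, ready for the read. Leave the flask, the tip box and the bottle alone.

Things in the scene. Friction and masses are not known exactly. Their poses are not given: they have to be found in the camera images.
- rack: Grey plastic tube rack of white-capped sample tubes, 3 rows of 8 places (tubes locked in). Upright block 128 mm long (its y), 52 mm wide (its x), 45 mm high, flat sides; the caps stand 10 mm above its top (55 mm overall). About 0.2 kg. Starts loose, upright on the bench. Origin at the centre of its underside, z up. Either way round (half a turn) serves.
- reader: Rack reader, a white box fixed to the bench: 170 mm deep (its x, front to back, away from the robot), 210 mm wide (its y, to its left), flat top with smooth dark glass 70 mm above the bench. Two low fences on it make an inside corner at the back left. Origin at the centre of its underside, z up. The rack is home with its origin at reader x +34, y +16, z +70 mm, its y parallel to the reader's.
- corner (a point): The inside corner of the two fences at the height of the glass, where the faces of the two fences would meet: reader x = +60 mm, y = +80 mm, z = +70 mm. Same axes as the reader.
- back_fence: Rigid aluminium bar along the back of the glass, for the rack's long side. Its face looks to reader -x, is at reader x = +60 mm and runs from y = -70 to +88 mm; 8 mm thick, 8 mm high above the glass. Its frame is the reader's own (origin at the centre of the reader's underside).
- side_fence: Rigid aluminium bar along the left of the glass, for the rack's short end. Its face looks to reader -y, is at reader y = +80 mm and runs from x = -52 to +60 mm; 8 mm thick, 8 mm high above the glass. Its frame is the reader's own (origin at the centre of the reader's underside).
- flask: Bystander: white plastic conical flask with a foil top, 83 mm across at the foot, 148 mm high, loose. Origin at the centre of its underside.
- tip_box: Bystander: box of pipette tips, 80 by 120 by 54 mm, loose. Origin at the centre of its underside.
- media_bottle: Bystander: brown glass bottle with a screw cap, 66 mm across, 135 mm high, loose. Origin at the centre of its underside.

How it is judged:
On the way:
1. the rack is picked up off the bench by the gripper (height (world z) of rack above 0.075 m and contact force between the fingers and rack above 1 N), for 0.2 s.
At the end, for the whole second after the job is handed in: Through the last second the fingers hold the rack still in the corner, pressed on each fence with over 1 N; flat on the glass (height within 2.5 mm, tilt under 0.03 rad), long side along the back fence (within 0.03 rad), within 2.5 mm of home in x and y (contact force between rack and back_fence above 1 N and contact force between rack and side_fence above 1 N and contact force between the fingers and rack above 1 N and x of rack in the frame of reader between 0.0315 and 0.0365 m and y of rack in the frame of reader between 0.0135 and 0.0185 m and z of rack in the frame of reader between 0.0675 and 0.0725 m and angle between the y axis of rack and the y axis of reader, either way round below 0.03 rad and angle between rack's own z axis and vertical below 0.03 rad and linear speed of rack below 0.01 m/s); the arm keeps its last pose, push and grip.
It fails at once if the rack tipped over by more than 0.5 rad (angle between rack's own z axis and vertical above 0.5 rad).
It fails at once if the rack rammed against a fence with more than 60 N (contact force between rack and back_fence above 60 N or contact force between rack and side_fence above 60 N).
It fails at once if the flask, tip box or bottle moved by more than 20 mm (distance of any of flask, tip_box, media_bottle from where it was at the start of the episode above 0.02 m).
It also fails if it takes over 50 s, if anything falls off the work surface, if the arm or the gripper's body presses on something with over 40 N, if the wrist force passes 120 N, or if a joint passes its speed limit or range.

## Working session

There is one attempt and no reset: what is moved stays moved. The work goes in short steps, Python scripts to look and compute and a tool call to move; the robot and the scene stay as the last step left them, time stands still between calls to the robot, and variables do not carry over. Pictures are saved under pics/ and viewed, and the job is handed in when it is done.

Besides the shell and the picture viewer there is one more tool, called after "Request:" as a command line: name --pt "numbers of a row" for each row, then --argument value for the rest. step_arm: Moves the arm, as the interface text tells. Its arguments: {"type":"object","properties":{"steps":{"type":"array"},"squeeze":{"type":"number"}},"required":["steps"]}

```bash
mkdir -p pics; python3 - <<'E'
from rig import status, eyes, robot
import cv2,numpy as np
print(status.get_obs())
for n in("side","top"):
    p,d=eyes.camera(n); cv2.imwrite(f"pics/{n}0.png",p[:,:,::-1]); np.savez(f"{n}0.npz",p=p,d=d)
    i=eyes.camera_info(n); print(n,i, -i["R"].T@i["t"])
E
```

```text
{'time': 0.0, 'q': array([-1.40152467e+00,  5.28504023e-01,  1.43390813e+00, -1.89829418e-05,
        1.18141055e+00, -1.78513351e-01]), 'joint_velocities': array([ 0.0018232 , -0.00036305,  0.00130255, -0.00074802,  0.0008641 ,
        0.00106893]), 'joint_torque': array([ 5.14502881e-04, -4.40036595e+01, -1.76591635e+01,  6.33126847e-02,
        5.82389056e-02, -1.59529527e-04]), 'position': array([ 0.2129691 , -0.58723038,  0.40374609]), 'tool_rot': array([ 8.18786112e-01, -5.74097605e-01, -7.91026417e-04, -7.85900608e-04]), 'ft_force': array([ 0.04350889, -0.34973851,  0.99084009]), 'moment': array([-0.01790258, -0.02035161,  0.01339728]), 'grip_width': 0.08708468544383977}
side {'K': array([[605.6470937 ,   0.        , 310.11940933],
       [  0.        , 605.6470937 , 232.38924635],
       [  0.        ,   0.        ,   1.        ]]), 'k1': -0.20036095851203897, 'R': array([[-0.96851934, -0.24832226, -0.01750276],
       [-0.17282792,  0.72134372, -0.67066665],
       [ 0.17916697, -0.64652865, -0.74155236]]), 't': array([0.60967255, 0.14926411, 1.02843787])} [0.43201457 0.70863908 0.87341794]
top {'K': array([[558.94494386,   0.        , 311.736982  ],
       [  0.        , 558.94494386, 241.85644431],
       [  0.        ,   0.        ,   1.        ]]), 'k1': -0.16737214689961946, 'R': array([[-0.00130479, -0.99991624, -0.01287678],
       [-0.98372395,  0.00359717, -0.17965034],
       [ 0.17968161,  0.01243279, -0.98364625]]), 't': array([0.03222715, 0.6198183 , 1.03337482])} [0.42409371 0.01714711 1.12824082]
```

View pics/top0.png

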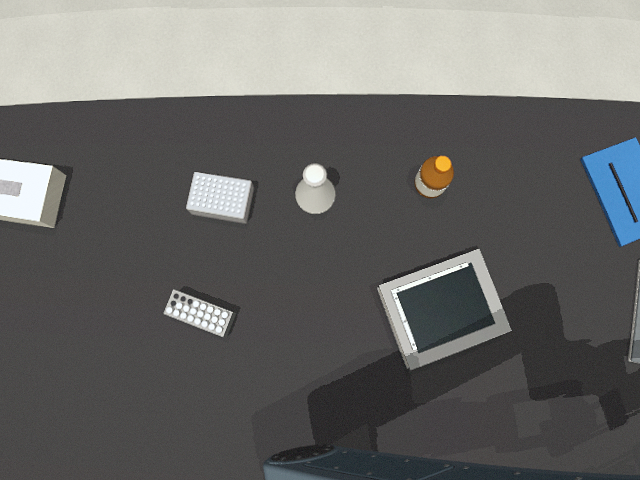

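View pics/side0.png

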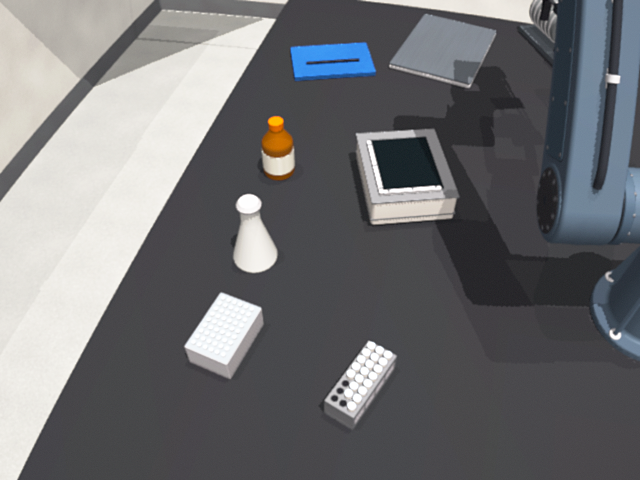

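```bash
cat > h.py <<'E'
import cv2,numpy as np
from rig import status, eyes, robot
def cloud(n,d):
    i=eyes.camera_info(n); v,u=np.mgrid[0:480,0:640]
    pts=np.stack([u,v],-1).reshape(-1,1,2).astype(float)
    s=cv2.undistortPoints(pts,i["K"],np.array([i["k1"],0,0,0.])).reshape(480,640,2)
    c=np.dstack([s*d[...,None],d]); W=(c-i["t"])@i["R"]; W[d==0]=np.nan; return W
def plane_pix(n,uv,z):
    i=eyes.camera_info(n)
    s=cv2.undistortPoints(np.array(uv,float).reshape(-1,1,2),i["K"],np.array([i["k1"],0,0,0.])).reshape(-1,2)
    r=np.c_[s,np.ones(len(s))]@i["R"]; o=-i["R"].T@i["t"]
    return o+r*((z-o[2])/r[:,2])[:,None]
def proj(n,X):
    i=eyes.camera_info(n)
    p,_=cv2.projectPoints(np.array(X,float).reshape(-1,1,3),cv2.Rodrigues(i["R"])[0],i["t"],i["K"],np.array([i["k1"],0,0,0.])); return p.reshape(-1,2)
E
python3 - <<'E'
from h import *
for n,rr,rd in(("top",(280,345,155,245),(240,375,370,520)),("side",(335,435,315,405),(120,230,345,465))):
    d=np.load(n+"0.npz")["d"]; W=cloud(n,d)
    for nm,b,z0,z1 in(("rack",rr,.03,.07),("reader",rd,.06,.085)):
        P=W[b[0]:b[1],b[2]:b[3]].reshape(-1,3); P=P[np.isfinite(P[:,2])]
        print(n,nm,np.histogram(P[:,2],bins=np.arange(-.005,.1,.005))[0])
        Q=P[(P[:,2]>z0)&(P[:,2]<z1)]
        (c,s,a)=cv2.minAreaRect(Q[:,:2].astype(np.float32)*1000)
        print(c,s,a,len(Q),np.median(Q[:,2])); print(cv2.boxPoints((c,s,a)).tolist())
E
```

```text
top rack [1855 2134   46    9   13   13   13    8   15  478  559  311  345    7
    0    0    0    0    0    0]
(483.1523132324219, 253.90447998046875) (130.09727478027344, 51.25983428955078) 69.71488952636719 1723 0.0471107057548734
[[436.5601501464844, 201.77590942382812], [484.6407775878906, 184.00454711914062], [529.7445068359375, 306.0330505371094], [481.6638488769531, 323.8044128417969]]
top reader [2995 6863  402   11    2   49   49   27   25   32   29   13    0   14
 2642 6203  605  185    1    0]
(488.8199462890625, -223.08045959472656) (170.93101501464844, 212.21766662597656) 19.57135581970215 9649 0.07125312524576083
[[372.747802734375, -151.73133850097656], [443.8365783691406, -351.6881408691406], [604.89208984375, -294.4295654296875], [533.8033447265625, -94.4727783203125]]
side rack [4278 1465   85   77   89   98   76   86  102 1009  512  857  188    0
    0    0    0    0    0    0]
(481.7688293457031, 257.5364990234375) (130.62680053710938, 54.050018310546875) 69.50647735595703 2754 0.045832217096439365
[[433.5878601074219, 205.81814575195312], [484.2171325683594, 186.89517211914062], [529.9498291015625, 309.2548522949219], [479.3205261230469, 328.1778259277344]]
side reader [4109  934   85  173  143  232  181  179  183  183  177  201  163  209
 4376 1059  366    4    0    0]
(488.235107421875, -219.8430633544922) (172.83851623535156, 216.71168518066406) 19.708053588867188 6014 0.06856937057952006
[[370.3374328613281, -146.97731018066406], [443.4186096191406, -350.9947204589844], [606.1328125, -292.70880126953125], [533.0516357421875, -88.69140625]]
```

```bash
python3 - <<'E'
import cv2
t=cv2.imread("pics/top0.png");s=cv2.imread("pics/side0.png")
cv2.imwrite("pics/c1.png",cv2.resize(t[235:380,365:525],None,fx=4.9,fy=4.1,interpolation=cv2.INTER_CUBIC)[:600,:800])
cv2.imwrite("pics/c2.png",cv2.resize(t[280:345,155:245],(800,578),interpolation=cv2.INTER_CUBIC))
E
```

```text
(no output)
```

View pics/c1.png

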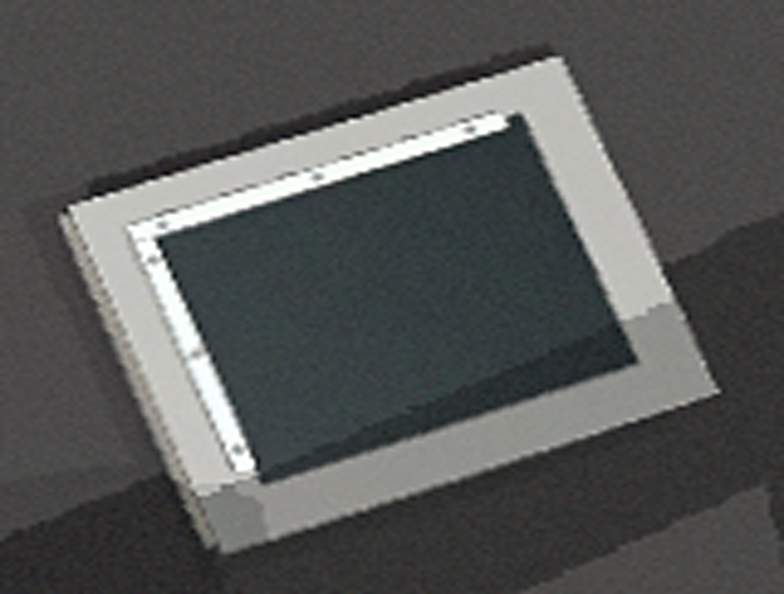

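View pics/c2.png

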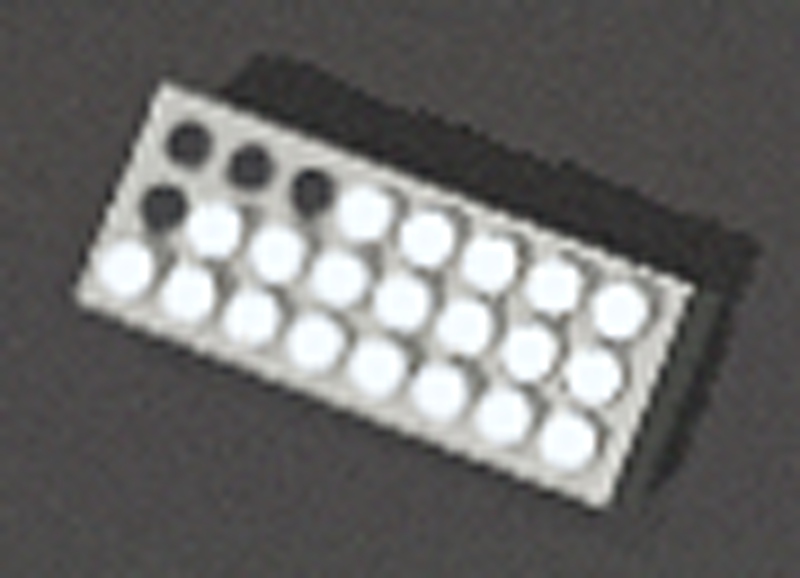

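```bash
cat >> h.py <<'E'
from scipy.spatial.transform import Rotation as Ro
def need(xyz,yaw_deg):
    "total shares to go: shift (in present tool axes) & turn, to tool-down pose with tool x at yaw"
    o=status.get_obs(); R=Ro.from_quat(o["tool_rot"])
    c,s=np.cos(np.radians(yaw_deg)),np.sin(np.radians(yaw_deg))
    G=Ro.from_matrix(np.array([[c,s,0],[s,-c,0],[0,0,-1.]]))
    print("t",o["time"],"pos",o["position"].round(4),"yaw",np.degrees(np.arctan2(*R.as_matrix()[[1,0],0])).round(2),"F",o["ft_force"].round(2),"M",o["moment"].round(2),"w",round(o["grip_width"],4))
    d=np.array(xyz)-o["position"]
    print("shift now-axes",(R.inv().apply(d)/.025).round(3),"goal-axes",(G.inv().apply(d)/.025).round(3),"turn",(np.degrees((R.inv()*G).as_rotvec())/8).round(3))
E
python3 - <<'E'
from h import *
# residual check of model outlines
c,s=np.cos(np.radians(19.6)),np.sin(np.radians(19.6))
Rr=np.array([[c,-s],[s,c]]); 
L=[(60,80,70),(60,-70,78),(-52,80,78),(85,105,70),(85,-105,70),(-85,-105,70),(-85,105,70)]
for n in("top","side"):
    X=[[*(np.array([.4885,-.2215])+Rr@np.array(l[:2])/1e3),l[2]/1e3] for l in L]
    print(n,proj(n,X).round(1).tolist())
need([.4825,.2557,.30],-20.3)
E
```

```text
top [[394.2, 293.0], [467.3, 265.7], [416.0, 348.8], [377.3, 285.1], [477.7, 248.1], [510.3, 330.6], [409.1, 370.0]]
side [[382.4, 191.4], [370.1, 138.6], [439.9, 184.3], [371.6, 201.6], [355.5, 132.0], [433.7, 127.1], [459.1, 195.1]]
t 0.1 pos [ 0.213  -0.5873  0.4038] yaw -70.07 F [ 0.07  0.06 -0.01] M [ 0.06  0.02 -0.02] w 0.0871
shift now-axes [-28.017 -21.626   4.217] goal-axes [ -1.587 -35.364   4.153] turn [-0.008  0.012 -6.222]
```

Request:
step_arm --pt "-1 0 0 0 0 0 -0.89" --pt "-1 0 0 0 0 0 -0.89" --pt "-1 0 0 0 0 0 -0.89" --pt "-1 0 0 0 0 0 -0.89" --pt "-1 0 0 0 0 0 -0.89" --pt "-1 0 0 0 0 0 -0.89" --pt "-1 0 0 0 0 0 -0.88" --pt "-1 1 -1 0 0 0 0" --pt "-1 1 -1 0 0 0 0" --pt "-1 1 -1 0 0 0 0" --squeeze 30

```text
time: 1.1
position: [0.31, -0.5427, 0.4042]
tool_rot: [0.984, -0.177, -0.0, -0.001]
ft_force: [-0.2, 0.3, 0.4]
grip_width: 0.0869
```

Request:
step_arm --pt "-1 1 -1 0 0 0 0" --pt "-1 0 -1 0 0 0 0" --pt "-1 0 -1 0 0 0 0" --pt "-1 0 -1 0 0 0 0" --pt "-1 0 -1 0 0 0 0" --pt "-1 0 -1 0 0 0 0" --pt "-1 0 -1 0 0 0 0" --pt "-1 0 -1 0 0 0 0" --pt "-1 0 -1 0 0 0 0" --pt "-1 0 -1 0 0 0 0"

```text
time: 2.1
position: [0.4198, -0.3164, 0.4044]
tool_rot: [0.984, -0.176, -0.0, -0.0]
ft_force: [0.2, 0.2, -0.3]
grip_width: 0.0871
```

Request:
step_arm --pt "-1 0 -1 0 0 0 0" --pt "-1 0 -1 0 0 0 0" --pt "-1 0 -1 0 0 0 0" --pt "-1 0 -1 0 0 0 0" --pt "-1 0 -1 0 0 0 0" --pt "-1 -0.4 -1 0 0 0 0" --pt "-1 -0.4 -1 0 0 0 0" --pt "-1 -0.4 -1 0 0 0 0" --pt "-1 -0.4 -1 0 0 0 0" --pt "-1 -0.4 -1 0 0 0 0"

```text
time: 3.1
position: [0.4592, -0.0645, 0.4045]
tool_rot: [0.984, -0.176, -0.0, -0.0]
ft_force: [-0.3, -0.3, -0.2]
grip_width: 0.0872
```

```bash
python3 -c "
from h import *
need([.4825,.2557,.30],-20.3)"
```

```text
t 3.1 pos [ 0.4592 -0.0645  0.4045] yaw -20.32 F [-0.31 -0.32 -0.19] M [-0.05 -0.04 -0.01] w 0.0872
shift now-axes [ -3.572 -12.335   4.182] goal-axes [ -3.571 -12.337   4.179] turn [-0.     0.006 -0.002]
```

Request:
step_arm --pt "-1 -0.36 -1 0 0 0 0" --pt "-1 -0.36 -1 0 0 0 0" --pt "-1 -0.36 -1 0 0 0 0" --pt "-1 -0.36 -1 0 0 0 0" --pt "-1 -0.36 -1 0 0 0 0" --pt "-1 -0.36 -1 0.2 0 0 0" --pt "-1 -0.36 -1 0.2 0 0 0" --pt "-1 -0.36 -1 0.2 0 0 0" --pt "-1 -0.36 -1 0.2 0 0 0" --pt "-1 -0.3 -1 0.2 0 0 0"

```text
time: 4.1
position: [0.4629, 0.2006, 0.3793]
tool_rot: [0.984, -0.176, -0.0, 0.0]
ft_force: [0.4, -0.3, 0.3]
grip_width: 0.0867
```

Request:
step_arm --pt "-1 0 -1 0.4 0 0 0" --pt "-1 0 -0.7 0.4 0 0 0" --pt "-1 0 -0.3 0.4 0 0 0" --pt "-1 0 0 0.4 0 0 0" --pt "-1 0 0 0.4 0 0 0" --pt "-1 0 0 0.4 0 0 0" --pt "-1 0 0 0.4 0 0 0" --pt "-1 0 0 0.2 0 0 0" --pt "-1 0 0 0 0 0 0" --pt "-1 0 0 0 0 0 0"

```text
time: 5.1
position: [0.4808, 0.2463, 0.3048]
tool_rot: [0.984, -0.176, 0.0, -0.0]
ft_force: [0.4, 0.5, 0.4]
grip_width: 0.0869
```

```bash
python3 -c "
from h import *
need([.4825,.2557,.196],-20.3)
for n in('top','side'):
    p,d=eyes.camera(n); cv2.imwrite(f'pics/{n}1.png',p[:,:,::-1])
a=cv2.imread('pics/top1.png')[200:400,60:320];b=cv2.imread('pics/side1.png')[240:460,240:500]
cv2.imwrite('pics/m1.png',np.hstack([cv2.resize(a,(400,308)),cv2.resize(b,(400,308))]))
"
```

```text
t 5.1 pos [0.4808 0.2463 0.3048] yaw -20.33 F [0.4  0.46 0.41] M [-0.   -0.05  0.04] w 0.0869
shift now-axes [-0.07  -0.376  4.353] goal-axes [-0.069 -0.377  4.353] turn [-0.001 -0.001 -0.004]
```

View pics/m1.png

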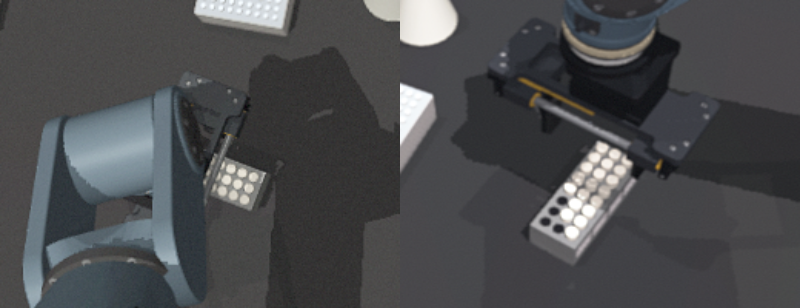

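The gripper straddles the rack: in the right half (side camera) the rack is at about (585,200) with the jaws aligned across its width. I'm going down now.

Request:
step_arm --pt "-1 -0.07 -0.38 0.4 0 0 0" --pt "-1 0 0 0.6 0 0 0" --pt "-1 0 0 0.6 0 0 0" --pt "-1 0 0 0.6 0 0 0" --pt "-1 0 0 0.6 0 0 0" --pt "-1 0 0 0.6 0 0 0" --pt "-1 0 0 0.4 0 0 0" --pt "-1 0 0 0.3 0 0 0" --pt "-1 0 0 0.25 0 0 0" --pt "-1 0 0 0 0 0 0"

```text
time: 6.2
position: [0.4822, 0.256, 0.1954]
tool_rot: [0.984, -0.176, -0.0, 0.0]
ft_force: [0.2, 0.9, 0.7]
grip_width: 0.087
```

```bash
python3 -c "
from h import *
need([.4825,.2557,.196],-20.3)"
```

```text
t 6.2 pos [0.4822 0.256  0.1954] yaw -20.31 F [0.17 0.94 0.74] M [-0.   -0.06  0.01] w 0.087
shift now-axes [ 0.014  0.008 -0.025] goal-axes [ 0.014  0.008 -0.025] turn [ 0.004  0.006 -0.001]
```

Close.

Request:
step_arm --pt "0.3 0 0 0 0 0 0" --pt "1 0 0 0 0 0 0" --pt "1 0 0 0 0 0 0" --pt "1 0 0 0 0 0 0" --pt "1 0 0 0 0 0 0" --pt "1 0 0 0 0 0 0" --pt "1 0 0 0 0 0 0" --pt "1 0 0 0 0 0 0" --pt "1 0 0 0 0 0 0" --pt "1 0 0 0 0 0 0" --squeeze 30

```text
time: 7.2
position: [0.4824, 0.2559, 0.1962]
tool_rot: [0.984, -0.176, 0.0, -0.0]
ft_force: [-0.3, -0.6, 2.2]
grip_width: 0.0519
```

```bash
python3 -c "
from h import *
need([.4825,.2557,.196],-20.3)"
```

```text
t 7.2 pos [0.4824 0.2559 0.1962] yaw -20.32 F [-0.27 -0.61  2.19] M [-0.1  -0.01 -0.04] w 0.0519
shift now-axes [0.007 0.007 0.008] goal-axes [0.007 0.007 0.008] turn [-0.001 -0.002 -0.002]
```

Request:
step_arm --pt "1 0 0 -0.2 0 0 0" --pt "1 0 0 -0.4 0 0 0" --pt "1 0 0 -0.6 0 0 0" --pt "1 0 0 -0.6 0 0 0" --pt "1 0 0 -0.6 0 0 0" --pt "1 0 0 -0.6 0 0 0" --pt "1 0 0 -0.6 0 0 0" --pt "1 0 0 -0.6 0 0 0" --pt "1 0 0 -0.4 0 0 0" --pt "1 0 0 -0.2 0 0 0"

```text
time: 8.2
position: [0.4824, 0.256, 0.3172]
tool_rot: [0.984, -0.176, 0.001, -0.0]
ft_force: [0.4, 0.4, -1.9]
grip_width: 0.0518
```

```bash
python3 -c "
from h import *
need([.4825,.2557,.316],-20.3)
for n in('top','side'):
    p,d=eyes.camera(n); cv2.imwrite(f'pics/{n}2.png',p[:,:,::-1])
a=cv2.imread('pics/top2.png')[200:400,60:320];b=cv2.imread('pics/side2.png')[200:420,240:500]
cv2.imwrite('pics/m2.png',np.hstack([cv2.resize(a,(400,308)),cv2.resize(b,(400,338))[:308]]))
# target: back off from home 10mm along reader -x and -y
c,s=np.cos(np.radians(19.6)),np.sin(np.radians(19.6)); Rr=np.array([[c,-s],[s,c]])
for off in ((34,16),(22,4)):
    print(off,np.array([.4885,-.2215])+Rr@np.array(off)/1e3)
"
```

```text
t 8.2 pos [0.4824 0.256  0.3172] yaw -20.31 F [ 0.35  0.4  -1.91] M [ 0.02 -0.14  0.03] w 0.0518
shift now-axes [0.009 0.009 0.048] goal-axes [0.009 0.009 0.048] turn [-0.007 -0.009 -0.001]
(34, 16) [ 0.51516273 -0.19502173]
(22, 4) [ 0.50788346 -0.21035184]
```

View pics/m2.png

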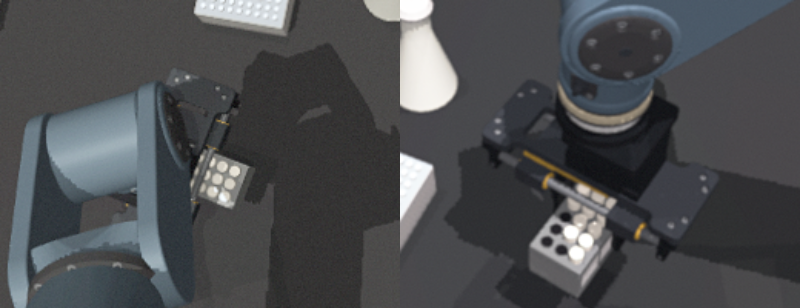

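Picked up: the rack hangs level under the jaws, at about (570,240) in the right half of the picture, clear of the bench. Next I carry it over to the reader.

Request:
step_arm --pt "1 0.2 0.4 0 0 0 0" --pt "1 0.3 0.7 0 0 0 0" --pt "1 0.43 1 0 0 0 0" --pt "1 0.43 1 0 0 0 0" --pt "1 0.43 1 0 0 0 0" --pt "1 0.43 1 0 0 0 0" --pt "1 0.43 1 0 0 0 0" --pt "1 0.43 1 0 0 0 0" --pt "1 0.43 1 0 0 0 0" --pt "1 0.43 1 0 0 0 0"

```text
time: 9.3
position: [0.4952, 0.0066, 0.3152]
tool_rot: [0.984, -0.176, -0.001, 0.0]
ft_force: [0.1, 0.0, -1.5]
grip_width: 0.0519
```

Request:
step_arm --pt "1 0.43 1 0 0 0 0" --pt "1 0.43 1 0 0 0 0" --pt "1 0.43 1 0 0 0 0" --pt "1 0.43 1 0 0 0 0" --pt "1 0.43 1 0 0 0 0" --pt "1 0.43 1 0 0 0 0" --pt "1 0.43 0.8 0 0 0 0" --pt "1 0.3 0.6 0 0 0 0" --pt "1 0.15 0.3 0 0 0 0" --pt "1 0 0 0 0 0 0"

```text
time: 10.3
position: [0.5099, -0.2031, 0.3156]
tool_rot: [0.984, -0.177, -0.0, -0.0]
ft_force: [-0.8, -0.4, -2.5]
grip_width: 0.0517
```

Request:
step_arm --pt "1 0 0 0 0 0 -0.3" --pt "1 0 0 0 0 0 -0.6" --pt "1 0 0 0 0 0 -0.7" --pt "1 0 0 0 0 0 -0.7" --pt "1 0 0 0 0 0 -0.7" --pt "1 0 0 0 0 0 -0.7" --pt "1 0 0 0 0 0 -0.6" --pt "1 0 0 0 0 0 -0.49" --pt "1 0 0 0 0 0 -0.2" --pt "1 0 0 0 0 0 0"

```text
time: 11.3
position: [0.5099, -0.2012, 0.3159]
tool_rot: [0.985, 0.171, -0.0, -0.0]
ft_force: [0.5, -1.2, -1.5]
grip_width: 0.0517
```

```bash
python3 -c "
from h import *
need([.5079,-.2104,.316],19.6)
for n in('top','side'):
    p,d=eyes.camera(n); cv2.imwrite(f'pics/{n}3.png',p[:,:,::-1])
a=cv2.imread('pics/top3.png')[200:400,300:560];b=cv2.imread('pics/side3.png')[80:300,280:540]
cv2.imwrite('pics/m3.png',np.hstack([cv2.resize(a,(400,308)),cv2.resize(b,(400,338))[:308]]))
"
```

```text
t 11.3 pos [ 0.5099 -0.2012  0.3159] yaw 19.64 F [ 0.51 -1.23 -1.52] M [-0.   -0.13 -0.01] w 0.0517
shift now-axes [-0.197  0.321 -0.005] goal-axes [-0.197  0.321 -0.004] turn [-0.007  0.003  0.005]
```

View pics/m3.png

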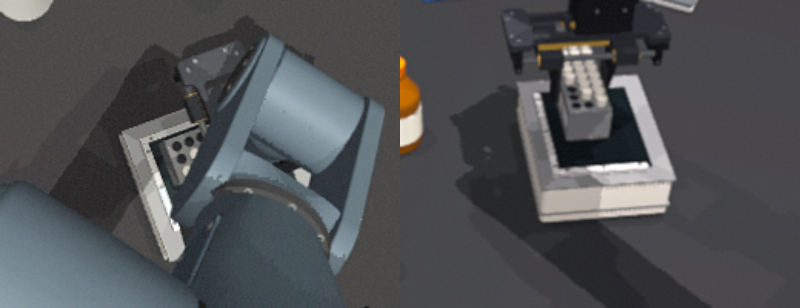

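The rack is over the dark glass (side picture, rack at about (585,110)), roughly square with the fences. I'm shifting slightly away from them and going down.

Request:
step_arm --pt "1 -0.2 0.32 0 0 0 0" --pt "1 0 0 0.2 0 0 0" --pt "1 0 0 0.3 0 0 0" --pt "1 0 0 0.35 0 0 0" --pt "1 0 0 0.35 0 0 0" --pt "1 0 0 0.3 0 0 0" --pt "1 0 0 0.2 0 0 0" --pt "1 0 0 0.1 0 0 0" --pt "1 0 0 0 0 0 0" --pt "1 0 0 0 0 0 0"

```text
time: 12.4
position: [0.5082, -0.2114, 0.2712]
tool_rot: [0.985, 0.17, 0.0, 0.0]
ft_force: [0.2, 0.2, -1.1]
grip_width: 0.0519
```

```bash
python3 -c "
from h import *
need([.5079,-.2104,.2662],19.6)
for n in('top','side'):
    p,d=eyes.camera(n); cv2.imwrite(f'pics/{n}4.png',p[:,:,::-1])
b=cv2.imread('pics/side4.png')[100:250,320:500]
a=cv2.imread('pics/top4.png')[230:380,360:540]
cv2.imwrite('pics/m4.png',np.hstack([cv2.resize(a,(400,333),interpolation=2),cv2.resize(b,(400,333),interpolation=2)]))
"
```

```text
t 12.4 pos [ 0.5082 -0.2114  0.2712] yaw 19.61 F [ 0.23  0.19 -1.11] M [-0.02 -0.06 -0.04] w 0.0519
shift now-axes [ 0.004 -0.043  0.198] goal-axes [ 0.004 -0.042  0.198] turn [ 0.003 -0.002  0.002]
```

View pics/m4.png

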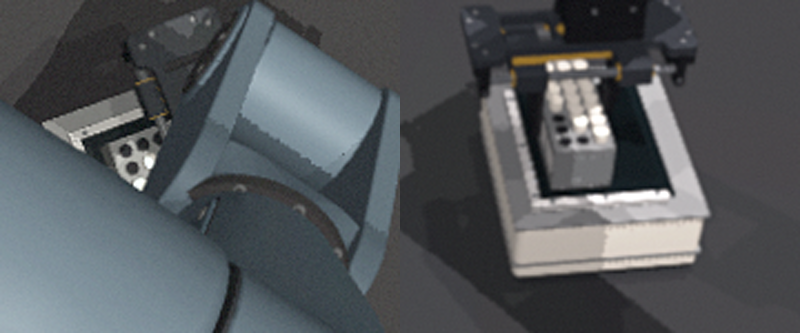

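Request:
step_arm --pt "1 0 0 0.05 0 0 0" --pt "1 0 0 0.05 0 0 0" --pt "1 0 0 0.05 0 0 0" --pt "1 0 0 0.03 0 0 0" --pt "1 0 0 0.02 0 0 0" --pt "1 0 0 0 0 0 0" --pt "1 0 0 0 0 0 0" --pt "1 0 0 0 0 0 0" --pt "1 0 0 0 0 0 0" --pt "1 0 0 0 0 0 0"

```text
time: 13.5
position: [0.508, -0.2114, 0.2662]
tool_rot: [0.985, 0.17, -0.0, -0.0]
ft_force: [-1.2, 0.4, 4.0]
grip_width: 0.0522
```

```bash
python3 -c "
from h import *
need([.5152,-.195,.2662],19.6)"
```

```text
t 13.5 pos [ 0.508  -0.2114  0.2662] yaw 19.61 F [-1.25  0.42  4.05] M [0.15 0.06 0.02] w 0.0522
shift now-axes [ 0.492 -0.519 -0.   ] goal-axes [ 0.492 -0.519 -0.   ] turn [-0.     0.     0.001]
```

Request:
step_arm --pt "1 0.03 -0.03 0 0 0 0" --pt "1 0.03 -0.03 0 0 0 0" --pt "1 0.03 -0.03 0 0 0 0" --pt "1 0.03 -0.03 0 0 0 0" --pt "1 0.03 -0.03 0 0 0 0" --pt "1 0.03 -0.03 0 0 0 0" --pt "1 0.03 -0.03 0 0 0 0" --pt "1 0.03 -0.03 0 0 0 0" --pt "1 0.03 -0.03 0 0 0 0" --pt "1 0 0 0 0 0 0"

```text
time: 14.5
position: [0.5123, -0.2028, 0.2662]
tool_rot: [0.985, 0.17, 0.0, 0.0]
ft_force: [-0.7, -2.8, 5.8]
grip_width: 0.0519
```

```bash
cat >> h.py <<'E'
def tf():
    o=status.get_obs(); R=Ro.from_quat(o["tool_rot"]); print("t",round(o["time"],2),"pos",o["position"].round(4),"Ftool",R.inv().apply(o["ft_force"]).round(2),"Mtool",R.inv().apply(o["moment"]).round(2),"w",round(o["grip_width"],4))
E
python3 -c "
from h import *
need([.5152,-.195,.2662],19.6);tf()"
```

```text
t 14.5 pos [ 0.5123 -0.2028  0.2662] yaw 19.61 F [-0.72 -2.78  5.78] M [-0.46  0.02  0.  ] w 0.0519
shift now-axes [ 0.212 -0.254  0.   ] goal-axes [ 0.212 -0.254  0.   ] turn [ 0.004 -0.004  0.001]
t 14.5 pos [ 0.5123 -0.2028  0.2662] Ftool [-1.61  2.38 -5.78] Mtool [-0.43 -0.18 -0.  ] w 0.0519
```

Request:
step_arm --pt "1 0.02 0 0 0 0 0" --pt "1 0.02 0 0 0 0 0" --pt "1 0.02 0 0 0 0 0" --pt "1 0.02 0 0 0 0 0" --pt "1 0.02 0 0 0 0 0" --pt "1 0.02 0 0 0 0 0" --pt "1 0 0 0 0 0 0" --pt "1 0 0 0 0 0 0" --pt "1 0 0 0 0 0 0" --pt "1 0 0 0 0 0 0"

```text
time: 15.5
position: [0.5142, -0.2017, 0.2662]
tool_rot: [0.985, 0.17, -0.001, -0.0]
ft_force: [-3.6, -3.0, 8.4]
grip_width: 0.0525
```

```bash
python3 -c "
from h import *
need([.5152,-.195,.2662],19.6);tf()"
```

```text
t 15.5 pos [ 0.5142 -0.2017  0.2662] yaw 19.62 F [-3.6  -2.96  8.39] M [-0.49  0.42 -0.07] w 0.0525
shift now-axes [ 0.126 -0.239  0.002] goal-axes [ 0.126 -0.239  0.002] turn [-0.008  0.012  0.002]
t 15.5 pos [ 0.5142 -0.2017  0.2662] Ftool [-4.4   1.57 -8.39] Mtool [-0.32 -0.56  0.07] w 0.0525
```

Request:
step_arm --pt "1 0.02 0 0 0 0 0" --pt "1 0.02 0 0 0 0 0" --pt "1 0.02 0 0 0 0 0" --pt "1 0.02 0 0 0 0 0" --pt "1 0 0 0 0 0 0" --pt "1 0 0 0 0 0 0" --pt "1 0 0 0 0 0 0" --pt "1 0 0 0 0 0 0" --pt "1 0 0 0 0 0 0" --pt "1 0 0 0 0 0 0"

```text
time: 16.5
position: [0.5159, -0.2008, 0.2662]
tool_rot: [0.985, 0.17, -0.001, -0.001]
ft_force: [-4.5, -2.6, 8.8]
grip_width: 0.0518
```

```bash
python3 -c "
from h import *
need([.5152,-.195,.2662],19.6);tf()"
```

```text
t 16.5 pos [ 0.5159 -0.2008  0.2662] yaw 19.62 F [-4.49 -2.65  8.81] M [-0.46  0.45 -0.03] w 0.0518
shift now-axes [ 0.053 -0.229  0.002] goal-axes [ 0.053 -0.229  0.001] turn [-0.013  0.017  0.003]
t 16.5 pos [ 0.5159 -0.2008  0.2662] Ftool [-5.14  0.97 -8.8 ] Mtool [-0.28 -0.58  0.03] w 0.0518
```

Request:
step_arm --pt "1 0.02 0 -0.01 0 0 0" --pt "1 0.02 0 -0.01 0 0 0" --pt "1 0.02 0 0 0 0 0" --pt "1 0.02 0 0 0 0 0" --pt "1 0 0 0 0 0 0" --pt "1 0 0 0 0 0 0" --pt "1 0 0 0 0 0 0" --pt "1 0 0 0 0 0 0" --pt "1 0 0 0 0 0 0" --pt "1 0 0 0 0 0 0"

```text
time: 17.5
position: [0.5175, -0.2001, 0.2663]
tool_rot: [0.985, 0.17, -0.002, -0.001]
ft_force: [-5.7, -2.6, 6.1]
grip_width: 0.0518
```

```bash
python3 -c "
from h import *
need([.5152,-.195,.2662],19.6);tf()"
```

```text
t 17.5 pos [ 0.5175 -0.2001  0.2663] yaw 19.6 F [-5.73 -2.59  6.07] M [-0.52  0.7  -0.13] w 0.0518
shift now-axes [-0.018 -0.224  0.004] goal-axes [-0.018 -0.224  0.003] turn [-0.02   0.024  0.   ]
t 17.5 pos [ 0.5175 -0.2001  0.2663] Ftool [-6.28  0.51 -6.05] Mtool [-0.26 -0.83  0.14] w 0.0518
```

Request:
step_arm --pt "1 0.02 0 0 0 0 0" --pt "1 0.02 0 0 0 0 0" --pt "1 0.02 0 0 0 0 0" --pt "1 0 0 0 0 0 0" --pt "1 0 0 0 0 0 0" --pt "1 0 0 0 0 0 0" --pt "1 0 0 0 0 0 0" --pt "1 0 0 0 0 0 0" --pt "1 0 0 0 0 0 0" --pt "1 0 0 0 0 0 0"

```text
time: 18.5
position: [0.5181, -0.2, 0.2663]
tool_rot: [0.985, 0.17, -0.003, -0.001]
ft_force: [-8.1, -4.3, 8.3]
grip_width: 0.0519
```

```bash
python3 -c "
from h import *
need([.5152,-.195,.2662],19.6);tf()"
```

```text
t 18.5 pos [ 0.5181 -0.2     0.2663] yaw 19.61 F [-8.12 -4.35  8.28] M [-0.95  1.33 -0.35] w 0.0519
shift now-axes [-0.041 -0.227  0.006] goal-axes [-0.041 -0.227  0.005] turn [-0.024  0.043  0.001]
t 18.5 pos [ 0.5181 -0.2     0.2663] Ftool [-9.16  1.34 -8.23] Mtool [-0.44 -1.57  0.36] w 0.0519
```

Request:
step_arm --pt "1 0 -0.02 0 0 0 0" --pt "1 0 -0.02 0 0 0 0" --pt "1 0 -0.02 0 0 0 0" --pt "1 0 -0.02 0 0 0 0" --pt "1 0 -0.02 0 0 0 0" --pt "1 0 -0.02 0 0 0 0" --pt "1 0 -0.02 0 0 0 0" --pt "1 0 -0.02 0 0 0 0" --pt "1 0 0 0 0 0 0" --pt "1 0 0 0 0 0 0"

```text
time: 19.5
position: [0.5174, -0.1985, 0.2663]
tool_rot: [0.985, 0.17, -0.002, 0.002]
ft_force: [-8.4, -13.9, 4.7]
grip_width: 0.0519
```

```bash
python3 -c "
from h import *
need([.5152,-.195,.2662],19.6);tf()"
```

```text
t 19.5 pos [ 0.5174 -0.1985  0.2663] yaw 19.62 F [ -8.41 -13.85   4.66] M [-2.1   1.48 -0.47] w 0.0519
shift now-axes [-0.037 -0.163  0.005] goal-axes [-0.037 -0.163  0.006] turn [0.016 0.037 0.002]
t 19.5 pos [ 0.5174 -0.1985  0.2663] Ftool [-12.59  10.24  -4.57] Mtool [-1.48 -2.1   0.48] w 0.0519
```

```bash
python3 -c "
from h import *
p,d=eyes.camera('side'); np.savez('side5.npz',p=p,d=d)
b=p[120:215,345:465,::-1]
cv2.imwrite('pics/m5.png',cv2.resize(b,(756,600),interpolation=cv2.INTER_CUBIC))
"
```

```text
(no output)
```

View pics/m5.png

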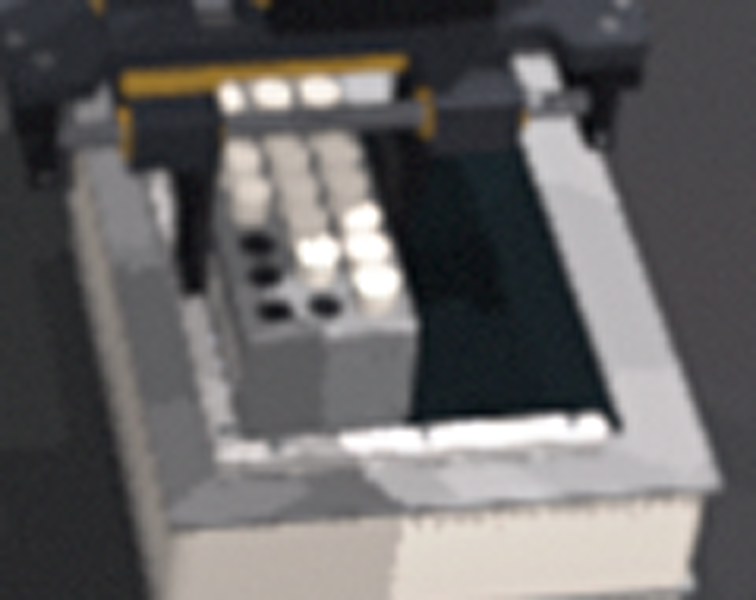

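```bash
python3 -c "
from h import *
f=lambda u,v:(345+(u+.5)/6.3-.5,120+(v+.5)/6.316-.5)
c,s=np.cos(np.radians(19.6)),np.sin(np.radians(19.6)); Rr=np.array([[c,-s],[s,c]])
rf=lambda X:((X[:,:2]-[.4885,-.2215])@Rr*1000).round(1)
print('rack end top edge',rf(plane_pix('side',[f(245,345),f(418,325)],.115)).tolist())
print('rack far-right? top',rf(plane_pix('side',[f(410,332)],.115)).tolist())
print('fence inner top',rf(plane_pix('side',[f(420,430),f(600,412)],.078)).tolist())
print('fence outer top',rf(plane_pix('side',[f(222,465),f(425,447),f(605,435)],.078)).tolist())
print('box top corners', rf(plane_pix('side',[f(172,527),f(716,488)],.07)).tolist(),'exp 85,105;-85,105')
W=cloud('side',np.load('side5.npz')['d'])
P=W[120:215,345:465].reshape(-1,3);P=P[np.isfinite(P[:,2])];Q=np.c_[rf(P),P[:,2]*1000]
m=(Q[:,2]>86)&(Q[:,2]<110)&(Q[:,0]>15)&(Q[:,0]<55)&(Q[:,1]>60); E=Q[m]; print('end face y',len(E),np.median(E[:,1]),np.percentile(E[:,1],[10,90]))
m=(Q[:,2]>20)&(Q[:,2]<60)&(abs(Q[:,0])<70)&(Q[:,1]>95); E=Q[m]; print('reader side y (105)',len(E),np.median(E[:,1]),np.percentile(E[:,1],[10,90]))
"
```

```text
rack end top edge [[61.2, 80.5], [8.4, 77.1]]
rack far-right? top [[11.4, 79.9]]
fence inner top [[5.3, 83.6], [-51.4, 81.4]]
fence outer top [[67.7, 92.4], [5.3, 91.1], [-50.5, 91.5]]
box top corners [[85.0, 108.7], [-82.0, 109.4]] exp 85,105;-85,105
end face y 191 76.2 [74.1 78.2]
reader side y (105) 894 104.1 [102.1 106.1]
```

Request:
step_arm --pt "1 -0.03 0 0 0 0 0" --pt "1 -0.01 -0.02 -0.01 0 0 0" --pt "1 0 -0.02 0 0 0 0" --pt "1 0 -0.02 0 0 0 0" --pt "1 0 0 0 0 0 0" --pt "1 0 0 0 0 0 0" --pt "1 0 0 0 0 0 0" --pt "1 0 0 0 0 0 0" --pt "1 0 0 0 0 0 0" --pt "1 0 0 0 0 0 0" --squeeze 40

```text
time: 20.55
position: [0.5164, -0.1965, 0.2663]
tool_rot: [0.985, 0.17, -0.002, 0.001]
ft_force: [-6.1, -9.1, 2.7]
grip_width: 0.0517
```

```bash
python3 -c "
from h import *
need([.5152,-.195,.2662],19.6);tf()"
```

```text
t 20.55 pos [ 0.5164 -0.1965  0.2663] yaw 19.59 F [-6.14 -9.11  2.72] M [-1.49  0.94 -0.39] w 0.0517
shift now-axes [-0.024 -0.072  0.004] goal-axes [-0.024 -0.072  0.004] turn [ 0.006  0.025 -0.001]
t 20.55 pos [ 0.5164 -0.1965  0.2663] Ftool [-8.84  6.53 -2.69] Mtool [-1.09 -1.39  0.4 ] w 0.0517
```

Request:
step_arm --pt "1 -0.01 -0.02 0 0 0 0" --pt "1 0 -0.02 0 0 0 0" --pt "1 0 -0.02 0 0 0 0" --pt "1 0 0 0 0 0 0" --pt "1 0 0 0 0 0 0" --pt "1 0 0 0 0 0 0" --pt "1 0 0 0 0 0 0" --pt "1 0 0 0 0 0 0" --pt "1 0 0 0 0 0 0" --pt "1 0 0 0 0 0 0"

```text
time: 21.55
position: [0.5158, -0.195, 0.2663]
tool_rot: [0.985, 0.17, -0.001, 0.001]
ft_force: [-5.7, -8.2, 3.1]
grip_width: 0.0518
```

```bash
python3 -c "
from h import *
need([.5152,-.195,.2662],19.6);tf()"
```

```text
t 21.55 pos [ 0.5158 -0.195   0.2663] yaw 19.58 F [-5.67 -8.17  3.07] M [-1.43  0.84 -0.42] w 0.0518
shift now-axes [-0.021 -0.008  0.004] goal-axes [-0.021 -0.008  0.004] turn [ 0.005  0.022 -0.002]
t 21.55 pos [ 0.5158 -0.195   0.2663] Ftool [-8.09  5.8  -3.04] Mtool [-1.06 -1.27  0.42] w 0.0518
```

Request:
step_arm --pt "1 0 -0.02 0 0 0 0" --pt "1 0 -0.02 0 0 0 0" --pt "1 0 -0.02 0 0 0 0" --pt "1 0 0 0 0 0 0" --pt "1 0 0 0 0 0 0" --pt "1 0 0 0 0 0 0" --pt "1 0 0 0 0 0 0" --pt "1 0 0 0 0 0 0" --pt "1 0 0 0 0 0 0" --pt "1 0 0 0 0 0 0"

```text
time: 22.55
position: [0.5155, -0.1943, 0.2663]
tool_rot: [0.985, 0.17, -0.001, 0.001]
ft_force: [-4.8, -10.4, 1.9]
grip_width: 0.0516
```

```bash
python3 -c "
from h import *
need([.5152,-.195,.2662],19.6);tf()"
```

```text
t 22.55 pos [ 0.5155 -0.1943  0.2663] yaw 19.59 F [ -4.81 -10.4    1.89] M [-1.75  0.92 -0.39] w 0.0516
shift now-axes [-0.02   0.022  0.004] goal-axes [-0.02   0.022  0.004] turn [ 0.018  0.021 -0.001]
t 22.55 pos [ 0.5155 -0.1943  0.2663] Ftool [-8.03  8.19 -1.85] Mtool [-1.34 -1.45  0.39] w 0.0516
```

Request:
step_arm --pt "1 0 -0.02 0 0 0 0" --pt "1 0 -0.02 0 0 0 0" --pt "1 0 -0.02 0 0 0 0" --pt "1 0 0 0 0 0 0" --pt "1 0 0 0 0 0 0" --pt "1 0 0 0 0 0 0" --pt "1 0 0 0 0 0 0" --pt "1 0 0 0 0 0 0" --pt "1 0 0 0 0 0 0" --pt "1 0 0 0 0 0 0"

```text
time: 23.55
position: [0.5153, -0.1939, 0.2663]
tool_rot: [0.985, 0.17, -0.001, 0.003]
ft_force: [-5.2, -14.4, -0.2]
grip_width: 0.0518
```

```bash
python3 -c "
from h import *
need([.5152,-.195,.2662],19.6);tf()
p,d=eyes.camera('side'); np.savez('side6.npz',p=p,d=d)
b=p[120:215,345:465,::-1]
cv2.imwrite('pics/m6.png',cv2.resize(b,(756,600),interpolation=cv2.INTER_CUBIC))
c,s=np.cos(np.radians(19.6)),np.sin(np.radians(19.6)); Rr=np.array([[c,-s],[s,c]])
rf=lambda X:((X[:,:2]-[.4885,-.2215])@Rr*1000).round(1)
W=cloud('side',d)
P=W[120:215,345:465].reshape(-1,3);P=P[np.isfinite(P[:,2])];Q=np.c_[rf(P),P[:,2]*1000]
m=(Q[:,2]>86)&(Q[:,2]<110)&(Q[:,0]>15)&(Q[:,0]<55)&(Q[:,1]>60); E=Q[m]; print('end face y',len(E),np.median(E[:,1]),np.polyfit(E[:,0],E[:,1],1))
m=(Q[:,2]>20)&(Q[:,2]<60)&(abs(Q[:,0])<70)&(Q[:,1]>95); E=Q[m]; print('reader side y (105)',len(E),np.median(E[:,1]),np.polyfit(E[:,0],E[:,1],1))
"
```

```text
t 23.55 pos [ 0.5153 -0.1939  0.2663] yaw 19.61 F [ -5.22 -14.35  -0.18] M [-2.3   1.02 -0.46] w 0.0518
shift now-axes [-0.019  0.039  0.006] goal-axes [-0.019  0.039  0.005] turn [0.036 0.018 0.001]
t 23.55 pos [ 0.5153 -0.1939  0.2663] Ftool [-9.73 11.77  0.26] Mtool [-1.82 -1.74  0.46] w 0.0518
end face y 195 80.9 [1.16923700e-02 8.04114329e+01]
reader side y (105) 893 104.0 [2.86335982e-03 1.03913346e+02]
```

View pics/m6.png

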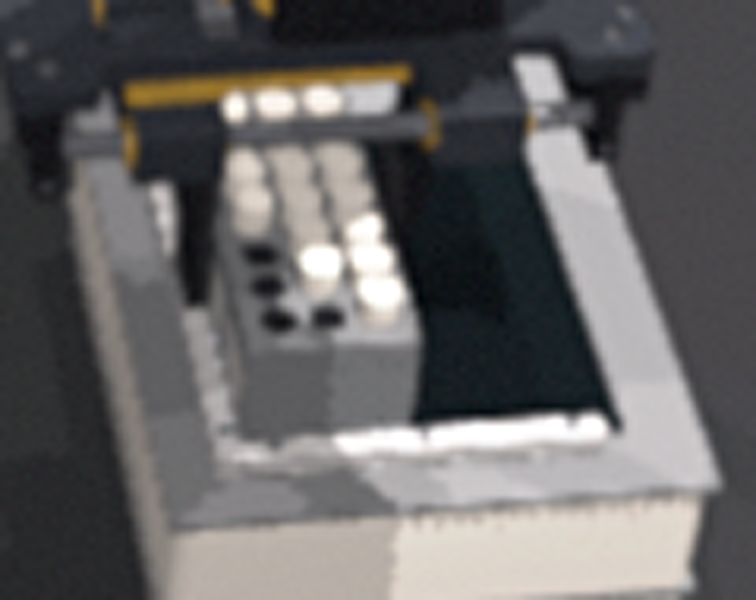

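Request:
step_arm --pt "1 0.01 0 0.01 0 0 0" --pt "1 0.01 0 0.01 0 0 0" --pt "1 0.01 0 0 0 0 0" --pt "1 0.01 -0.01 0 0 0 0" --pt "1 0 -0.01 0 0 0 0" --pt "1 0 0 0 0 0 0" --pt "1 0 0 0 0 0 0" --pt "1 0 0 0 0 0 0" --pt "1 0 0 0 0 0 0" --pt "1 0 0 0 0 0 0"

```text
time: 24.6
position: [0.5156, -0.1937, 0.2663]
tool_rot: [0.985, 0.17, -0.002, 0.003]
ft_force: [-9.3, -17.6, 3.9]
grip_width: 0.0521
```

```bash
python3 -c "
from h import *
need([.5152,-.195,.2662],19.6);tf();print(abs(status.get_obs()['joint_velocities']).max())"
```

```text
t 24.6 pos [ 0.5156 -0.1937  0.2663] yaw 19.63 F [ -9.32 -17.59   3.88] M [-2.62  1.48 -0.48] w 0.0521
shift now-axes [-0.032  0.045  0.006] goal-axes [-0.032  0.045  0.005] turn [0.04  0.03  0.004]
t 24.6 pos [ 0.5156 -0.1937  0.2663] Ftool [-14.71  13.46  -3.74] Mtool [-1.97 -2.28  0.47] w 0.0521
0.0015853575169643241
```

```bash
python3 -c "
from h import *
c,s=np.cos(np.radians(19.6)),np.sin(np.radians(19.6)); Rr=np.array([[c,-s],[s,c]])
rf=lambda X:((X[:,:2]-[.4885,-.2215])@Rr*1000)
p,d=eyes.camera('side'); cv2.imwrite('pics/m7.png',cv2.resize(p[120:215,345:465,::-1],(756,600),interpolation=cv2.INTER_CUBIC))
W=cloud('side',d)
P=W[120:215,345:465].reshape(-1,3);P=P[np.isfinite(P[:,2])];Q=np.c_[rf(P),P[:,2]*1000]
m=(Q[:,2]>86)&(Q[:,2]<110)&(Q[:,0]>12)&(Q[:,0]<58)&(Q[:,1]>70); E=Q[m]
A=np.c_[E[:,0]-34,E[:,2]-98,np.ones(len(E))]; r=np.linalg.lstsq(A,E[:,1],rcond=None)[0]; res=E[:,1]-A@r
print('end face: dy/dx, dy/dz, y',r,len(E),res.std(),np.sqrt(np.diag(np.linalg.inv(A.T@A)))*res.std())
m=(Q[:,2]>118)&(Q[:,2]<132)&(Q[:,0]>8)&(Q[:,0]<60)&(Q[:,1]>20)&(Q[:,1]<80); E=Q[m]
for a in (20,35,50,65):
  e=E[(E[:,1]>=a)&(E[:,1]<a+15)]; print('caps',a,len(e),np.median(e[:,2]) if len(e) else 0)
m=(abs(Q[:,2]-70)<8)&(Q[:,0]<5)&(Q[:,0]>-45)&(abs(Q[:,1])<70); E=Q[m]; print('glass z',np.median(E[:,2]),np.polyfit(E[:,1],E[:,2],1))
"
```

```text
end face: dy/dx, dy/dz, y [ 6.03310156e-03 -1.63705606e-02  8.09015847e+01] 225 1.509255193113385 [0.00758547 0.01454519 0.10109613]
caps 20 95 122.96000583397624
caps 35 62 123.09829560580926
caps 50 68 123.60038868952901
caps 65 36 122.71447160746638
glass z 68.58426572498743 [1.10138456e-02 6.83383501e+01]
```

View pics/m7.png

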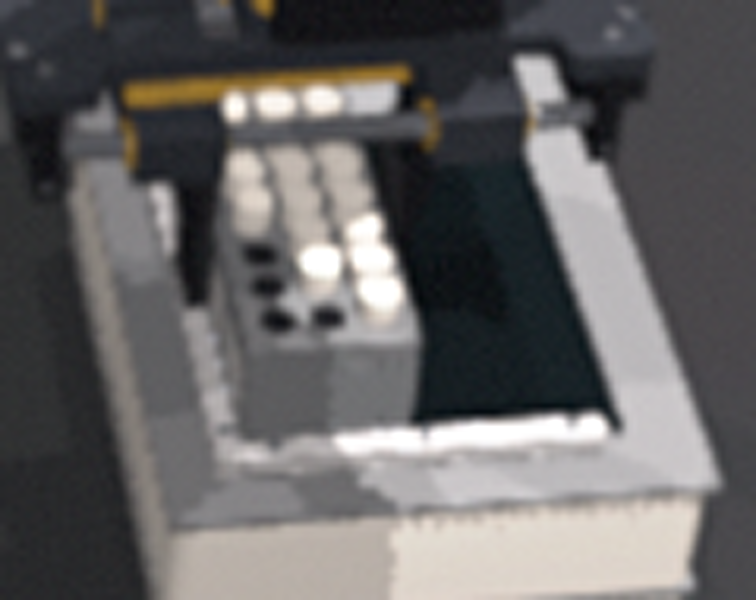

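The picture shows the rack snug in the corner: its end face meets the side fence along row 430, and its left side lies along the back fence. I'll hold one idle second to check that it stays steady.

Request:
step_arm --pt "1 0 0 0 0 0 0" --pt "1 0 0 0 0 0 0" --pt "1 0 0 0 0 0 0" --pt "1 0 0 0 0 0 0" --pt "1 0 0 0 0 0 0" --pt "1 0 0 0 0 0 0" --pt "1 0 0 0 0 0 0" --pt "1 0 0 0 0 0 0" --pt "1 0 0 0 0 0 0" --pt "1 0 0 0 0 0 0"

```text
time: 25.65
position: [0.5156, -0.1937, 0.2664]
tool_rot: [0.985, 0.17, -0.002, 0.003]
ft_force: [-8.3, -16.9, 3.4]
grip_width: 0.0515
```

```bash
python3 -c "
from h import *
tf(); print(robot.hand_in())"
```

```text
t 25.65 pos [ 0.5156 -0.1937  0.2664] Ftool [-13.47  13.11  -3.24] Mtool [-2.   -2.31  0.5 ] w 0.0515
the job is handed in; nothing more can be done
None
```

I picked the rack up across its width, carried it upright to the reader and set it on the glass. I then slid it slowly against the back fence and the side fence. I handed the job in at 25.7 s with the gripper still holding it pressed into the corner; no verdict was reported.

**Last checks:**
- **Push:** the wrist felt about 13 N in the push direction towards each fence. It was steady over the last idle second, and the TCP position held to 0.1 mm. The force on each fence itself is not measured; friction with the glass and the other fence takes part of it.
- **Contact:** the last small pushes raised the force while the tool hardly moved (about 0.3 mm for 1 mm commanded), so I take it to be touching both fences.
- **Grip:** the fingers were 51.5 mm apart, which fits the 52 mm rack at a 40 N grip.
- **Flat and square:** the caps stood about 54.5 mm above the glass (55 mm expected). Tilt and yaw were within 0.02 rad by the depth image, which is close to its noise.

**What disagreed:**
- **First side-fence contact:** when sliding towards the side fence, a force rise first looked like contact. The picture and depth showed about 3 mm still to go, so it was friction; I eased the push on the back fence and carried on.
- **Rack end position:** the final depth reading put the rack's end about 2 mm beyond the side fence face. I put that down to calibration and depth error. The two cameras also differed by about 3.5 mm in world y.

The flask, tip box and bottle were never approached, but I did not measure their positions again at the end.

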